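Load the tumbling drum and hold its bayonet lid home

ROBOT

A 6-joint arm with a two-finger parallel gripper is mounted at the origin on the work surface. World frame = base frame: x ahead of the robot, y to its left, z up, the work surface at z = 0. Lengths are in m, angles in rad, forces in N, time in s.
With the tool pointing down it reaches from about 0.275 to 0.825 m from the base axis. Payload 4.9 kg.
Tool frame: the origin (TCP) lies midway between the tips of the shut fingers; the grasp point (between the pads) lies 19 mm behind it; z points along the fingers, y is the line along which they close (so a half turn about z gives the same grasp; the last joint's range is limited). The gripper opens to 85 mm and grips with 20 to 120 N. Pads are 22 mm wide; open, the fingers measure 114 mm over their backs; the gripper's body (76 mm by 85 mm) begins 54 mm behind the grasp point. The pads swing forward as they close: fully open they stand 13 mm farther back than shut.
Start: joints at [1.212, 0.326, -0.193, 1.052, 0, 1.437], TCP at [0.123, 0.536, 0.231] pointing down, gripper open.
Joint ranges: [-2.65, 2.65], [-0.97, 1.79], [-1.3, 1.35], [-1.93, 2.1], [-1.47, 1.37], [-3.14, 3.14]. Speed limits (rad/s): [2.57, 2.57, 3.14, 3.14, 3.14, 3.14].

INTERFACE

Orientations are given as a 3x3 rotation matrix whose columns are the frame's x, y, z axes.
In Python, from station import arm, capture, ticket gives the robot as it stands.
- The arm moves only by the tool carry_out, never from a script. Its argument "plan" is text: rows parted by semicolons, each of 6 numbers parted by spaces: the shift along the world's x, y, z in units of 30 cm (1.0 is 30 cm), then the turn, a rotation vector about the world's x, y, z in units of 90 degrees (1.0 is 90 degrees). In form: dx dy dz ax ay az; .... A call has 1 to 5 rows; each row is the pose to reach, as a shift and turn from the pose commanded when the call began; what a row does not reach only later rows make up. A row lasts 1/12 s, in which the tool goes at most 41.7 mm and 7.16 degrees, less where a joint would pass 70% of its speed; a pose out of reach is approached as far as the arm can. A call with a number of a shift or a turn outside -1 to 1 is refused whole. A call with a gripper value outside its range is refused whole. "grip" is the opening, from 0 (shut) to 1 (fully open), set as the call begins (left out, the last holds). The fingers move at their own pace and stop on an object; the grip force is fixed at half the most. Time passes only in rows, so rows that repeat a pose let the fingers close. It gives the time, the measured TCP pose, the force, the opening and the grip force at its end, in the units of the state.
- arm.get_state(): the state, without advancing time (a new reading comes with each control period).
- capture(name): name is "scene" or "top"; returns a dict with "img" (384x512x3 uint8, red, green, blue), "depth" (384x512 float32, m along the optical axis (not along the pixel's ray), 0 where there is no reading), "fov_y" (degrees; the focal length in pixels is half the picture's height over the tangent of half this angle, whatever the lens; pixels are square), "cx", "cy" (the principal point, pixels), "position" and "orientation" of the camera in the world. Camera axes: x right, y down, z forward; pixel columns grow to the right and rows downward; lengths in m; the calibration is good to about 2 mm. A picture is of the moment at which its call begins.
- ticket.sign_off(): hands the job in; it is judged then, once.
The state is a dict: "clock": time; "joints": joint angles; "qvel": joint speeds; "joint_torque": joint torques, N m; "ee_pos": TCP position; "orientation": TCP orientation; "ft_force": force on the tool from outside, world axes, zero at the start; "moment": the same for the moment, N m; "grip_width": finger opening in m; "finger_force": force on a finger pad.
Only numpy, scipy, OpenCV 4.12 (cv2) and the standard library are available. Lean on these libraries where they do the work, as an engineer would, in place of code of your own. Each camera call takes 0.05 s, during which the arm holds its last target. There are 200 camera calls.

TASK

Get the polishing drum ready: drop the loose brass nut through the drum's mouth, and put the loose steel bolt back in the bin that holds the bolts. Then set the knurled lid on the drum's neck, turn it until its hidden keyways drop over the pins, and press it fully home against the sprung seal. Finish while still holding it home with the gripper, so that I can put in the locking screw; leave the tools and other things on the bench where they are.

Things in the scene. Friction and masses are not known exactly. Their poses are not given: they have to be found in the camera images.
- drum: Blue tumbling drum, 92 mm across, fixed upright in a round grey plate (112 mm across, 8 mm high) on the bench. Origin on its axis at bench level, z up; x and y mean nothing. Shoulder 90 mm above the bench, a neck above it (see drum_mouth). Hollow, floor 12 mm up. Heights of lid_center with the lid on it: 127.5 mm standing on the pins, 116.5 keyed over them and resting on the seal, 111.5 fully home.
- drum_mouth (a point): Centre of the drum's open mouth, level with its rim, 122 mm above the bench, z up. Mouth 41 mm wide; the bare aluminium neck is 48 mm across outside, bevelled to 44 mm over its top 5 mm. Four steel pins (6 mm thick, evenly spaced) stick out 4.5 mm round the neck, their tops 11 mm below this point; which way they point differs each time.
- seal (a joint): Travel of the red sprung sealing ring (64 mm across) round the foot of the neck, m: 0 free, its top then 100 mm above the bench; 0.005 pushed down by a lid that is fully home, its roof on the neck's rim. It pushes up with 4 N at first and 9 N at home, so a lid let go rises again.
- lid_center (a point): Centre (half-way up) of the loose black knurled lid: 66 mm across, 33 mm high, about 150 g, lying open side down; z up. Inside 27 mm deep, 51 mm wide. Four keyways, evenly spaced, 11 mm wide for the 6 mm pins, run up inside from its lower edge, unseen; how they lie to x and y is not told: find them by feel, at most a quarter turn either way, pressing lightly with the lid on the pins.
- nut_center (a point): Centre of the loose brass hexagon nut lying flat on the bench: 22 mm across the flats, 12 mm high, 14 mm hole, 30 g. z up; two of its flats face along its +x and -x, the others every 60 degrees.
- bolt_center (a point): Middle of the loose zinc-plated steel bolt lying on the bench, 8 mm above it: 63 mm long along its x axis, hexagon head (19 mm across flats, 8 mm thick) at -x, shank of 12 mm diameter and 55 mm length to +x, 70 g.
- bolt_bin: Blue open-topped stacking bin that holds steel bolts: 110 mm (x) by 100 mm (y), walls 4 mm thick and 60 mm high, the front (-x) only 32 mm. Origin under the centre of its floor, on the bench. Fixed. A layer of bolts about 20 mm high lies in it.
- nut_bin: The same bin, but holding steel nuts: not for the bolt and not for the brass nut. Origin and axes as for the bolt bin. Fixed.
- wrench: Bystander: steel spanner lying flat, 170 mm long. Origin under its middle, length along x.
- screwdriver: Bystander: screwdriver with a red handle, 190 mm long. Origin under its middle, length along x.
- jar: Bystander: jar with a yellow cap, 68 mm across, 90 mm high. Origin at the centre of its underside.
- caliper: Bystander: digital caliper lying flat, 200 mm long along x, up to 60 mm wide. Origin near its middle, on the bench.
- oiler: Bystander: green oil bottle with a nozzle, 48 mm across, 130 mm high. Origin at the centre of its underside.
- lock_screw: Bystander: small locking screw standing on its knurled brass head (16 mm across), 29 mm high. Origin at the centre of its underside.
- tape: Bystander: yellow tape measure, 62 by 36 mm, 58 mm high. Origin at the centre of its underside.
Not all that is in view belongs to the job. There is more than one size of the part that bears lid_center; the job needs the larger.

How it is judged:
By the outcome, as a careful person would: the job done as asked, in the order asked, and still so for the second after the job is handed in, while the arm keeps its last pose, push and grip.
It also fails if it takes over 72 s, if anything falls off the work surface, if the arm or the gripper's body presses on something with over 40 N, if the wrist force passes 120 N, or if a joint passes its speed limit or range.

## Working session

There is one attempt and no reset: what is moved stays moved. The work goes in short steps, Python scripts to look and compute and a tool call to move; the robot and the scene stay as the last step left them, time stands still between calls to the robot, and variables do not carry over. Pictures are saved under pics/ and viewed, at most 10 in all, crops included, and the job is handed in when it is done.

Besides the shell and the picture viewer there is one more tool, called as name(argument=value, ...) on one line, values as JSON. carry_out: Moves the arm, as the interface text tells. Its arguments: {"type":"object","properties":{"plan":{"type":"string"},"grip":{"type":"number"}},"required":["plan"]}

```bash
mkdir -p pics; ls
cat > h.py <<'E'
import numpy as np,cv2
from station import arm,capture,ticket
def cap(n):
    c=capture(n); np.savez('/tmp/%s.npz'%n,**c); return c
def load(n):
    return dict(np.load('/tmp/%s.npz'%n))
def f(c): return 192/np.tan(np.radians(float(c['fov_y'])/2))
def ray(c,u,v,z):
    R=c['orientation'];d=R@np.array([(u-c['cx'])/f(c),(v-c['cy'])/f(c),1]);p=c['position']
    return p+d*(z-p[2])/d[2]
def cloud(c):
    v,u=np.mgrid[:384,:512];D=c['depth']
    P=np.stack([(u-c['cx'])/f(c)*D,(v-c['cy'])/f(c)*D,D],-1)
    return P@c['orientation'].T+c['position']
E
python3 - <<'E'
from h import *
for n in('scene','top'):
    c=cap(n);print(n,c['fov_y'],c['cx'],c['cy'],c['position'],c['orientation'].round(3).tolist())
    cv2.imwrite(f'pics/{n}0.png',cv2.resize(c['img'][:,:,::-1],(800,600),interpolation=cv2.INTER_CUBIC))
s=arm.get_state();print(s['clock'],s['ee_pos'],s['orientation'].round(3).tolist(),s['grip_width'])
E
```

```text
pics
scene 49.757117172262745 255.99328227341414 183.75112988464642 [1.30452601 0.33616382 0.62456527] [[-0.43, 0.472, -0.77], [0.903, 0.224, -0.367], [-0.001, -0.853, -0.522]]
top 49.976755260784465 253.97460851324294 195.73659971732087 [ 0.39984788 -0.0259384   1.30987799] [[0.0, -0.993, 0.115], [-1.0, 0.001, 0.006], [-0.006, -0.115, -0.993]]
0.1 [0.12240852 0.53566724 0.23056528] [[-0.975, 0.223, -0.001], [0.223, 0.975, -0.001], [0.0, -0.002, -1.0]] 0.08551467993606264
```

View pics/top0.png

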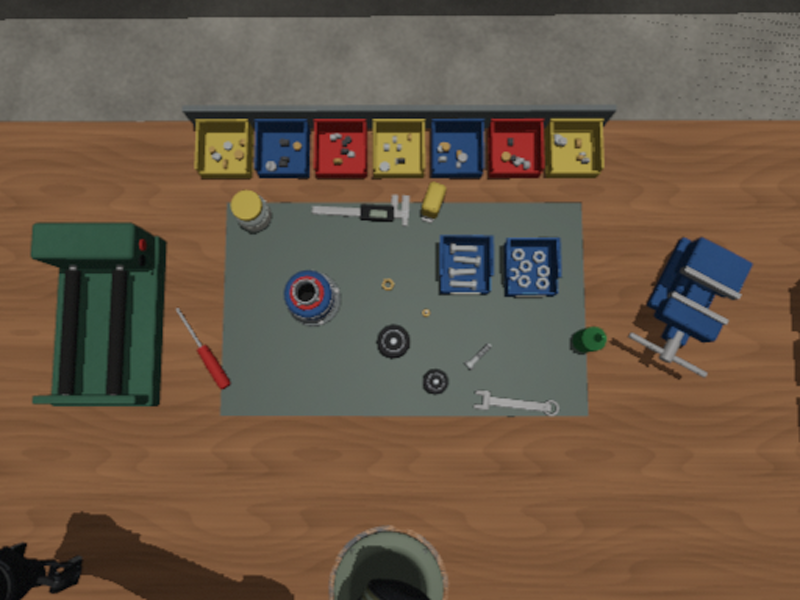

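View pics/scene0.png

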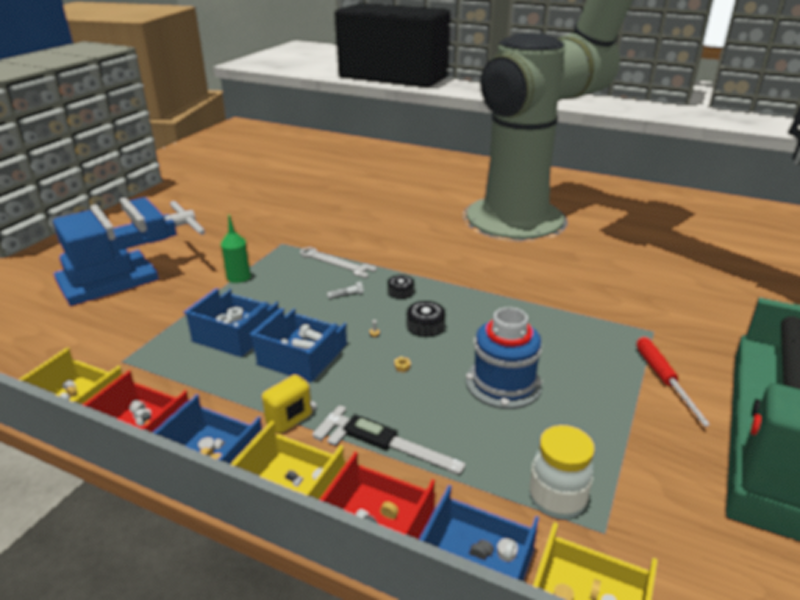

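Candidates in the 800x600 top view:
- **Nut:** brass ring at (388,284). The standing lock screw at (426,312) is not it.
- **Lid:** the large black one at (393,341), not the small one at (435,381).
- **Bolt:** the loose one at (478,356).
- **Bins:** bolts at (465,265), nuts at (531,267).
- **Drum:** (308,293).

Next I'll measure and check these in one crop.

Run:
```python
from h import *
c=load('top');im=c['img'];k=1.5625
crop=im[165:275,170:370][:,:,::-1]
cv2.imwrite('pics/crop1.png',cv2.resize(crop,(800,440),interpolation=cv2.INTER_CUBIC))
hsv=cv2.cvtColor(im,cv2.COLOR_RGB2HSV)
def comp(mask,u0,v0,r):
    m=np.zeros_like(mask);u0=int(u0/k);v0=int(v0/k)
    m[v0-r:v0+r,u0-r:u0+r]=mask[v0-r:v0+r,u0-r:u0+r]
    n,l,s,ce=cv2.connectedComponentsWithStats(m.astype(np.uint8));i=1+np.argmax(s[1:,4]);return l==i
V=hsv[...,2];S=hsv[...,1];H=hsv[...,0]
P=cloud(c)
print('bench z',np.median(P[215:225,180:200,2]))
def rep(name,m,z):
    v,u=np.nonzero(m);r=cv2.minAreaRect(np.stack([u,v],1).astype(np.float32))
    bb=(u.min()+u.max())/2,(v.min()+v.max())/2
    print(name,m.sum(),'rect',np.round(r[0],1),np.round(r[1],1),round(r[2]),'bbmid',ray(c,*bb,z)[:2].round(4),'mean',ray(c,u.mean(),v.mean(),z)[:2].round(4), 'w',(ray(c,u.max()+1,v.max()+1,z)-ray(c,u.min(),v.min(),z))[:2].round(4),'ztop',np.percentile(P[m][:,2],95).round(4));return u,v
rep('nut',comp((S>90)&(H<30),388,284,8),.012)
rep('lid',comp(V<60,393,341,15),.033)
rep('small',comp(V<60,435,381,12),.02)
u,v=rep('bolt',comp((V>115)&(S<60),478,356,12),.008)
q=np.array([ray(c,a,b,.008)[:2] for a,b in zip(u,v)]);w,e=np.linalg.eigh(np.cov(q.T));a=e[:,1];t=(q-q.mean(0))@a;s=(q-q.mean(0))@e[:,0]
print('bolt axis',a,t.min(),t.max(),'mid',q.mean(0)+a*(t.min()+t.max())/2,'width lo/hi',np.ptp(s[t<t.min()+.01]),np.ptp(s[t>t.max()-.01]))
# drum via depth: neck rim points & shoulder
for nm,u0,v0 in(('boltbin',465,265),('nutbin',531,267)):
    m=comp((H>100)&(H<125)&(S>120),u0,v0,26);rep(nm,m,.06)
    Q=P[m];Q=Q[(Q[:,2]>.05)&(Q[:,2]<.07)];print(cv2.minAreaRect(Q[:,:2].astype(np.float32)))
cc=ray(c,308/k,290/k,.1)
for n in('top','scene'):
    d=load(n);Q=cloud(d).reshape(-1,3);Q=Q[np.hypot(*(Q[:,:2]-cc[:2]).T)<.075]
    for lo,hi in((.117,.127),(.085,.095),(.004,.012)):
        A=Q[(Q[:,2]>lo)&(Q[:,2]<hi)];print(n,lo,len(A),cv2.minEnclosingCircle(A[:,:2].astype(np.float32)) if len(A) else 0)
```

```text
bench z -5.800573869940706e-05
nut 31 rect [248. 182.] [6. 6.] 90 bbmid [5.945e-01 5.000e-04] mean [5.953e-01 4.000e-04] w [-0.0225 -0.0223] ztop 0.015
lid 241 rect [251.  218.5] [21. 20.] 90 bbmid [ 0.477  -0.0094] mean [ 0.4768 -0.0096] w [-0.0682 -0.0652] ztop 0.0362
small 92 rect [278.5 243.5] [15. 15.] 90 bbmid [ 0.4    -0.0948] mean [ 0.3981 -0.0921] w [-0.0494 -0.0494] ztop 0.0282
bolt 29 rect [302.3 230.8] [4.2 7.8] 45 bbmid [ 0.4376 -0.1681] mean [ 0.4379 -0.1691] w [-0.0251 -0.0248] ztop 0.0212
bolt axis [-0.65892312  0.75221029] -0.01460799123714885 0.010361316729649593 mid [ 0.43934604 -0.17072396] width lo/hi 0.007001156733292984 0.013470288037675074
boltbin 872 rect [298. 169.] [36. 34.] 90 bbmid [ 0.6276 -0.1542] mean [ 0.6315 -0.1553] w [-0.1155 -0.1061] ztop 0.0606
((0.6473469138145447, -0.15471351146697998), (0.10568587481975555, 0.07676532119512558), 89.71831512451172)
nutbin 877 rect [340.5 170.5] [37. 35.] 90 bbmid [ 0.6229 -0.2846] mean [ 0.6279 -0.2847] w [-0.1184 -0.1076] ztop 0.0609
((0.6426050066947937, -0.28693562746047974), (0.10663750022649765, 0.07893920689821243), 89.84577941894531)
top 0.117 50 ((0.5666853785514832, 0.15454603731632233), 0.023926405236124992)
top 0.085 346 ((0.5666141510009766, 0.15469780564308167), 0.04624113813042641)
top 0.004 226 ((0.5702261328697205, 0.1494978815317154), 0.07415831089019775)
scene 0.117 138 ((0.5686308741569519, 0.15321765840053558), 0.02471376769244671)
scene 0.085 416 ((0.568392276763916, 0.15294185280799866), 0.04626963660120964)
scene 0.004 340 ((0.5671979188919067, 0.1550820916891098), 0.0673791915178299)
```

View pics/crop1.png

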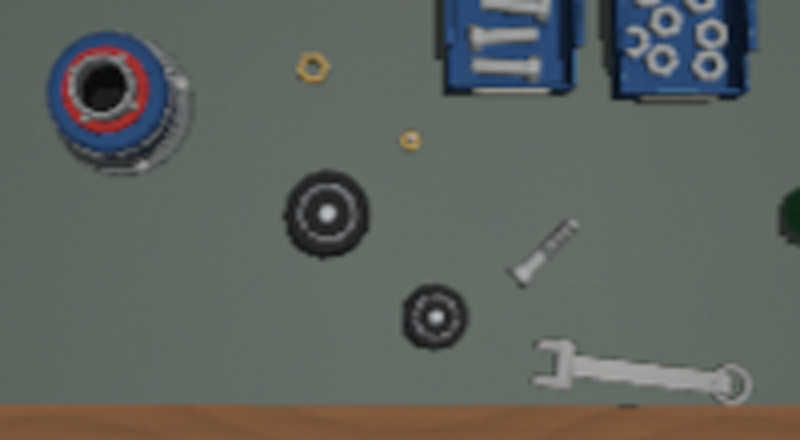

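The crop confirms the large lid at (327,214), the brass ring nut at (313,67), and the bolt with its head at (520,273) and tip at (575,224). The left bin holds bolts. Next I'll refine the bolt and nut orientation with both views.

Run:
```python
from h import *
c=load('top');d=load('scene');k=1.5625
h=ray(c,170+520/4,165+273/4,.009);t=ray(c,170+575/4,165+224/4,.008);print('top head,tip',h,t,'mid',(h+t)/2,np.degrees(np.arctan2(*(t-h)[[1,0]])),np.hypot(*(t-h)[:2]))
S=lambda u,v,z:ray(d,u/k,v/k,z).round(4)
print('scene bolt ends',S(331,295,.008),S(362,290,.008),'nut',S(402,363,.008),'lid',S(426,308,.033))
a=d['img'][int(363/k)-15:int(363/k)+15,int(402/k)-15:int(402/k)+15]
b=d['img'][int(292/k)-15:int(292/k)+15,int(346/k)-15:int(346/k)+15]
e=c['img'][182-15:182+15,248-15:248+15]
g=c['img'][227-15:227+15,307-15:307+15]
r=lambda x:cv2.resize(x[:,:,::-1],(300,300),interpolation=cv2.INTER_CUBIC)
cv2.imwrite('pics/c2.png',np.vstack([np.hstack([r(a),r(b)]),np.hstack([r(e),r(g)])]))
print([int(363/k)-15,int(402/k)-15,int(292/k)-15,int(346/k)-15])
```

```text
top head,tip [ 0.43205337 -0.1631956   0.009     ] [ 0.47059634 -0.20716401  0.008     ] mid [ 0.45132486 -0.1851798   0.0085    ] -48.76200584369529 0.058470344140645336
scene bolt ends [ 0.4724 -0.1971  0.008 ] [ 0.4336 -0.1551  0.008 ] nut [0.5948 0.0013 0.008 ] lid [ 0.4734 -0.0119  0.033 ]
[217, 242, 171, 206]
```

View pics/c2.png

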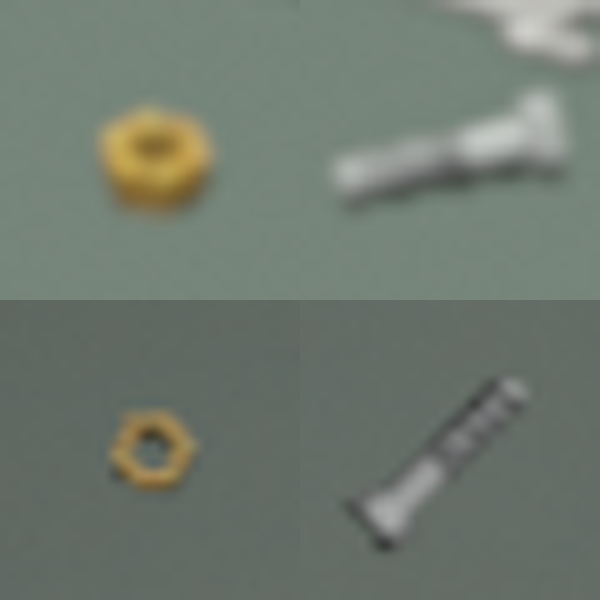

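carry_out(plan="0.08 -0.09 0 0 0 -0.04; 0.16 -0.18 0 0 0 -0.08; 0.24 -0.27 0 0 0 -0.12; 0.32 -0.36 0 0 0 -0.16; 0.4 -0.45 0 0 0 -0.19", grip=0.5)

```text
clock: 0.52
ee_pos: [0.2431, 0.3997, 0.2309]
orientation: [[-0.865, 0.501, -0.0], [0.501, 0.865, -0.001], [0.0, -0.001, -1.0]]
ft_force: [1.8, 0.6, 0.5]
grip_width: 0.0425
finger_force: 0.0
```

carry_out(plan="0.08 -0.09 0 0 0 0; 0.16 -0.18 0 0 0 0; 0.24 -0.27 0 0 0 0; 0.32 -0.36 0 0 0 0; 0.4 -0.45 0 0 0 0")

```text
clock: 0.93
ee_pos: [0.3632, 0.2646, 0.2311]
orientation: [[-0.866, 0.5, -0.0], [0.5, 0.866, -0.0], [0.0, -0.0, -1.0]]
ft_force: [0.8, 0.3, 0.3]
grip_width: 0.0428
finger_force: 0.0
```

carry_out(plan="0.08 -0.09 0 0 0 0; 0.16 -0.18 0 0 0 0; 0.24 -0.27 0 0 0 0; 0.32 -0.36 0 0 0 0; 0.4 -0.45 0 0 0 0")

```text
clock: 1.35
ee_pos: [0.4832, 0.1295, 0.231]
orientation: [[-0.866, 0.5, -0.001], [0.5, 0.866, 0.0], [0.001, -0.0, -1.0]]
ft_force: [0.7, 1.0, 0.9]
grip_width: 0.0428
finger_force: 0.0
```

carry_out(plan="0.09 -0.107 0 0 0 0; 0.18 -0.214 -0.03 0 0 0; 0.27 -0.32 -0.1 0 0 0; 0.373 -0.428 -0.2 0 0 0; 0.373 -0.428 -0.33 0 0 0")

```text
clock: 1.77
ee_pos: [0.5983, 0.0006, 0.1438]
orientation: [[-0.864, 0.503, 0.009], [0.503, 0.864, -0.002], [-0.009, 0.003, -1.0]]
ft_force: [1.3, -0.8, -0.1]
grip_width: 0.0429
finger_force: 0.0
```

carry_out(plan="0 0 -0.12 0 0 0; 0 0 -0.2 0 0 0; 0 0 -0.2 0 0 0")

```text
clock: 2.02
ee_pos: [0.5876, 0.0049, 0.0756]
orientation: [[-0.866, 0.501, -0.011], [0.501, 0.866, 0.001], [0.01, -0.004, -1.0]]
ft_force: [-1.3, -0.2, -1.0]
grip_width: 0.0424
finger_force: 0.0
```

Run:
```python
from h import *
c=cap('top');d=cap('scene')
s=arm.get_state();print(s['ee_pos'],s['ft_force'])
p=s['ee_pos'];q=d['orientation'].T@(np.array([.595,.001,.03])-d['position']);u,v=(q[:2]/q[2]*f(d)+[d['cx'],d['cy']]).astype(int)
q=c['orientation'].T@(np.array([.595,.001,.03])-c['position']);a,b=(q[:2]/q[2]*f(c)+[c['cx'],c['cy']]).astype(int)
r=lambda i,u,v:cv2.resize(i['img'][v-25:v+25,u-25:u+25,::-1],(400,400),interpolation=cv2.INTER_CUBIC)
cv2.imwrite('pics/n1.png',np.hstack([r(d,u,v),r(c,a,b)]))
```

```text
[0.59150645 0.00508231 0.08113422] [-0.20243917 -0.52212136 -0.67483849]
```

View pics/n1.png

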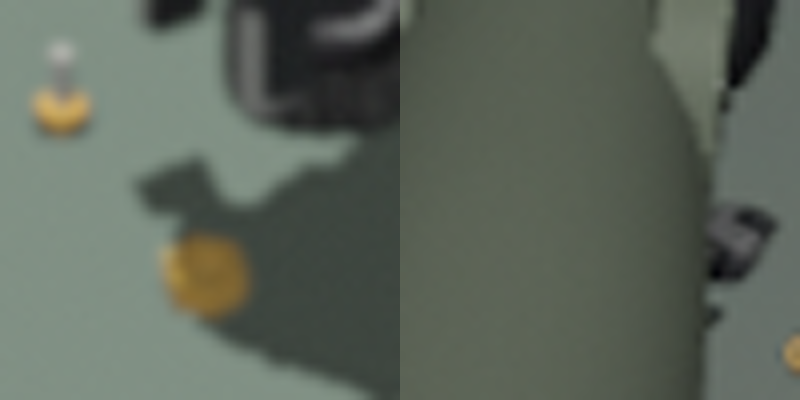

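The nut sits in the gripper's shadow at left-panel (205,275), and the arm occludes the top view. I'll settle and then descend.

carry_out(plan="0 0 0 0 0 0; 0 0 0 0 0 0; 0 0 0 0 0 0")

```text
clock: 2.37
ee_pos: [0.594, 0.0051, 0.084]
orientation: [[-0.866, 0.499, 0.004], [0.499, 0.866, -0.0], [-0.004, 0.001, -1.0]]
ft_force: [-0.2, -0.8, -0.5]
grip_width: 0.0426
finger_force: 0.0
```

carry_out(plan="0.003 -0.014 -0.07 0 0 0; 0.003 -0.014 -0.14 0 0 0; 0.003 -0.014 -0.2 0 0 0; 0.003 -0.014 -0.25 0 0 0; 0.003 -0.014 -0.265 0 0 0")

```text
clock: 2.78
ee_pos: [0.5926, 0.001, 0.0013]
orientation: [[-0.866, 0.499, -0.001], [0.499, 0.866, 0.0], [0.001, -0.001, -1.0]]
ft_force: [-0.8, -0.4, 0.2]
grip_width: 0.0427
finger_force: 0.0
```

carry_out(plan="0 0 0 0 0 0; 0 0 0 0 0 0")

```text
clock: 2.95
ee_pos: [0.5941, 0.0008, 0.0033]
orientation: [[-0.866, 0.5, 0.001], [0.5, 0.866, -0.0], [-0.001, 0.001, -1.0]]
ft_force: [-0.7, -0.9, 1.0]
grip_width: 0.0428
finger_force: 0.0
```

carry_out(plan="0 0 0 0 0 0; 0 0 0 0 0 0; 0 0 0 0 0 0; 0 0 0 0 0 0; 0 0 0 0 0 0", grip=0.1)

```text
clock: 3.37
ee_pos: [0.5946, 0.0007, 0.0041]
orientation: [[-0.866, 0.5, 0.003], [0.5, 0.866, -0.0], [-0.003, 0.001, -1.0]]
ft_force: [-0.4, -0.3, 4.7]
grip_width: 0.0195
finger_force: 58.6
```

carry_out(plan="0 0 0.1 0 0 0; 0 0 0.22 0 0 0; 0 0 0.34 0 0 0; 0 0.02 0.46 0 0 0; -0.01 0.08 0.54 0 0 0")

```text
clock: 3.78
ee_pos: [0.5925, 0.0231, 0.169]
orientation: [[-0.865, 0.502, 0.006], [0.502, 0.865, -0.002], [-0.006, 0.002, -1.0]]
ft_force: [1.5, 0.2, -0.0]
grip_width: 0.0195
finger_force: 59.0
```

carry_out(plan="-0.02 0.1 0 0 0 0; -0.04 0.2 0 0 0 0; -0.06 0.31 0 0 0 0; -0.08 0.39 0 0 0 0; -0.08 0.43 0 0 0 0")

```text
clock: 4.2
ee_pos: [0.5652, 0.1566, 0.1652]
orientation: [[-0.868, 0.497, 0.0], [0.497, 0.868, 0.001], [0.0, 0.001, -1.0]]
ft_force: [-0.6, 0.1, -0.4]
grip_width: 0.02
finger_force: 59.0
```

carry_out(plan="0 0 0 0 0 0; 0 0 0 0 0 0; 0 0 0 0 0 0")

```text
clock: 4.45
ee_pos: [0.5668, 0.1529, 0.1645]
orientation: [[-0.866, 0.5, 0.001], [0.5, 0.866, -0.001], [-0.001, -0.0, -1.0]]
ft_force: [0.8, 0.3, 0.1]
grip_width: 0.0196
finger_force: 59.0
```

Run:
```python
from h import *
d=cap('scene');s=arm.get_state();print(s['ee_pos'],s['grip_width'])
q=d['orientation'].T@(np.array([.5675,.1538,.13])-d['position']);u,v=(q[:2]/q[2]*f(d)+[d['cx'],d['cy']]).astype(int)
cv2.imwrite('pics/n2.png',cv2.resize(d['img'][v-50:v+50,u-50:u+50,::-1],(600,600),interpolation=cv2.INTER_CUBIC))
```

```text
[0.56677266 0.15260774 0.16437581] 0.01970999131196348
```

View pics/n2.png

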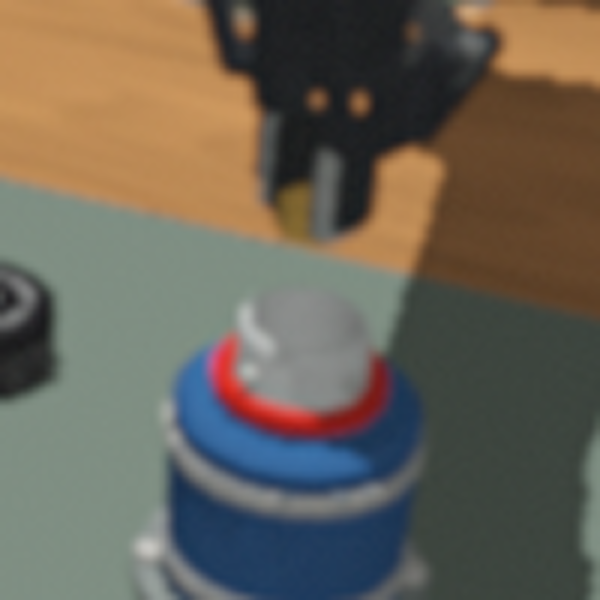

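The nut is held at (300,205), right above the mouth at (305,320). I'll lower it and release.

carry_out(plan="0.002 0.003 -0.04 0 0 0; 0.002 0.003 -0.08 0 0 0; 0.002 0.003 -0.11 0 0 0; 0.002 0.003 -0.11 0 0 0; 0.002 0.003 -0.11 0 0 0")

```text
clock: 4.92
ee_pos: [0.5666, 0.1538, 0.1308]
orientation: [[-0.866, 0.501, -0.001], [0.501, 0.866, -0.0], [0.001, -0.001, -1.0]]
ft_force: [0.5, -0.5, 0.4]
grip_width: 0.0199
finger_force: 59.0
```

carry_out(plan="0 0 0 0 0 0; 0 0 0 0 0 0; 0 0 0 0 0 0", grip=0.5)

```text
clock: 5.17
ee_pos: [0.5675, 0.1547, 0.132]
orientation: [[-0.866, 0.5, 0.001], [0.5, 0.866, 0.0], [-0.001, 0.001, -1.0]]
ft_force: [-0.1, -0.4, -0.0]
grip_width: 0.0425
finger_force: 0.0
```

carry_out(plan="0 0 0.05 0 0 0; 0 0 0.15 0 0 0; 0 0 0.25 0 0 0; 0 -0.1 0.25 0 0 0; -0.05 -0.2 0.25 0 0 0")

```text
clock: 5.58
ee_pos: [0.5559, 0.095, 0.2092]
orientation: [[-0.868, 0.497, 0.008], [0.497, 0.868, 0.0], [-0.007, 0.004, -1.0]]
ft_force: [0.5, -1.8, -0.1]
grip_width: 0.0427
finger_force: 0.0
```

carry_out(plan="-0.06 -0.12 0 0 0 -0.04; -0.1 -0.24 0 0 0 -0.08; -0.13 -0.36 0 0 0 -0.12; -0.16 -0.48 0 0 0 -0.16; -0.19 -0.6 0 0 0 -0.2")

```text
clock: 6.0
ee_pos: [0.4945, -0.0868, 0.207]
orientation: [[-0.668, 0.745, 0.001], [0.745, 0.668, -0.001], [-0.001, 0.001, -1.0]]
ft_force: [1.6, 0.4, 0.0]
grip_width: 0.0427
finger_force: 0.0
```

Run:
```python
from h import *
c=cap('top');d=cap('scene');s=arm.get_state();print(s['ee_pos'],s['grip_width'])
hs=cv2.cvtColor(d['img'],cv2.COLOR_RGB2HSV);m=(hs[...,1]>110)&(hs[...,0]>15)&(hs[...,0]<28)
print('brass px near drum (scene)',m[190:260,290:355].sum(), 'old nut spot',m[222:245,245:270].sum())
r=lambda i,u,v:cv2.resize(i['img'][v-40:v+40,u-40:u+40,::-1],(400,400),interpolation=cv2.INTER_CUBIC)
cv2.imwrite('pics/n3.png',np.hstack([r(d,326,220),r(c,200,188)]))
```

```text
[ 0.49429641 -0.08981246  0.20697724] 0.04270552695998848
brass px near drum (scene) 2 old nut spot 0
```

View pics/n3.png

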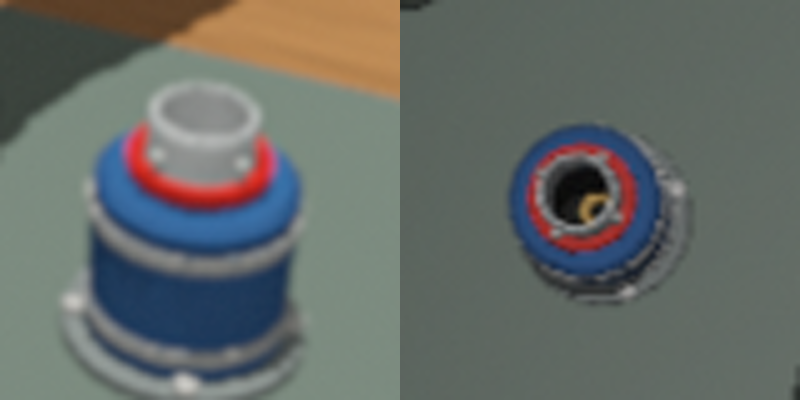

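The nut is inside the drum at right-panel (595,207). Now the bolt.

carry_out(plan="-0.04 -0.1 -0.06 0 0 0; -0.09 -0.2 -0.14 0 0 0; -0.14 -0.29 -0.22 0 0 0; -0.14 -0.304 -0.34 0 0 0; -0.14 -0.304 -0.4 0 0 0")

```text
clock: 6.52
ee_pos: [0.4516, -0.1773, 0.0841]
orientation: [[-0.668, 0.745, -0.001], [0.745, 0.668, 0.001], [0.001, -0.0, -1.0]]
ft_force: [0.3, 0.3, 0.1]
grip_width: 0.0424
finger_force: 0.0
```

carry_out(plan="0 0 -0.06 0 0 0; 0 0 -0.12 0 0 0; 0 0 -0.16 0 0 0; 0 0 -0.16 0 0 0; 0 0 -0.16 0 0 0")

```text
clock: 6.93
ee_pos: [0.453, -0.1759, 0.0382]
orientation: [[-0.67, 0.742, -0.001], [0.742, 0.67, 0.001], [0.001, -0.0, -1.0]]
ft_force: [0.2, -0.2, 0.6]
grip_width: 0.0426
finger_force: 0.0
```

Run:
```python
from h import *
d=cap('scene');s=arm.get_state();print(s['ee_pos'],s['grip_width'])
u,v=221,187
cv2.imwrite('pics/b1.png',cv2.resize(d['img'][v-30:v+30,u-30:u+30,::-1],(600,600),interpolation=cv2.INTER_CUBIC))
```

```text
[ 0.45355509 -0.17632413  0.03884724] 0.04288358037124713
```

View pics/b1.png

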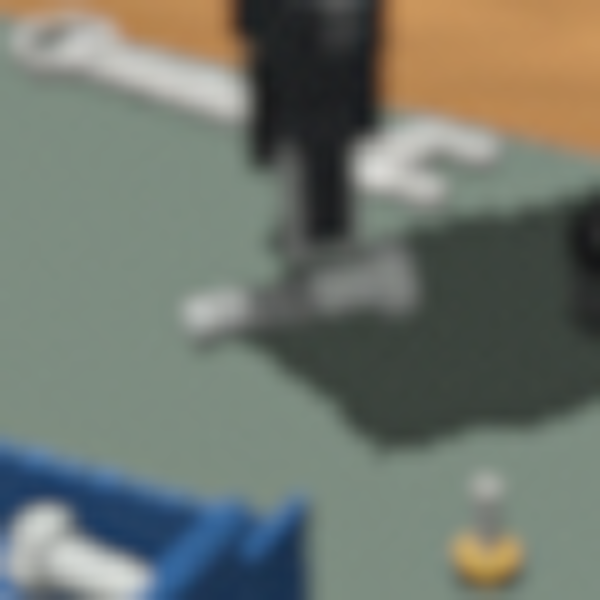

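The bolt (ends at (190,312) and (410,280)) lies centred under the fingers. I'll descend and grip.

carry_out(plan="-0.002 -0.005 -0.05 0 0 0; -0.002 -0.005 -0.09 0 0 0; -0.002 -0.005 -0.113 0 0 0; -0.002 -0.005 -0.113 0 0 0; -0.002 -0.005 -0.113 0 0 0")

```text
clock: 7.4
ee_pos: [0.4527, -0.178, 0.0049]
orientation: [[-0.67, 0.743, 0.0], [0.743, 0.67, -0.0], [-0.0, 0.0, -1.0]]
ft_force: [-0.2, 0.6, -0.0]
grip_width: 0.0427
finger_force: 0.0
```

carry_out(plan="0 0 0 0 0 0; 0 0 0 0 0 0; 0 0 0 0 0 0; 0 0 0 0 0 0; 0 0 0 0 0 0", grip=0)

```text
clock: 7.82
ee_pos: [0.453, -0.1783, 0.0051]
orientation: [[-0.669, 0.743, 0.001], [0.743, 0.669, -0.001], [-0.001, 0.001, -1.0]]
ft_force: [-1.3, 0.3, 5.3]
grip_width: 0.0088
finger_force: 58.6
```

carry_out(plan="0 0 0.05 0 0 0; 0 0 0.15 0 0 0; 0 0 0.27 0 0 0; 0 0 0.4 0 0 0; 0 0 0.5 0 0 0")

```text
clock: 8.23
ee_pos: [0.4525, -0.1781, 0.1569]
orientation: [[-0.669, 0.743, 0.001], [0.743, 0.669, -0.001], [-0.001, 0.0, -1.0]]
ft_force: [2.2, -1.3, -1.2]
grip_width: 0.0087
finger_force: 58.7
```

carry_out(plan="0.1 0.014 0 0 0 -0.07; 0.2 0.028 0 0 0 -0.14; 0.3 0.042 0 0 0 -0.21; 0.39 0.056 0 0 0 -0.28; 0.48 0.07 0 0 0 -0.35")

```text
clock: 8.65
ee_pos: [0.5974, -0.1566, 0.1543]
orientation: [[-0.177, 0.984, -0.0], [0.984, 0.177, -0.0], [0.0, -0.0, -1.0]]
ft_force: [0.8, -1.2, 0.1]
grip_width: 0.0088
finger_force: 58.7
```

carry_out(plan="0.08 0.01 0 0 0 -0.07; 0.095 0.01 -0.07 0 0 -0.117; 0.095 0.01 -0.14 0 0 -0.117; 0.095 0.01 -0.2 0 0 -0.117; 0.095 0.01 -0.2 0 0 -0.117")

```text
clock: 9.07
ee_pos: [0.6218, -0.1528, 0.0898]
orientation: [[-0.0, 1.0, -0.007], [1.0, 0.0, 0.003], [0.003, -0.007, -1.0]]
ft_force: [-0.6, 0.4, -0.5]
grip_width: 0.009
finger_force: 58.7
```

Run:
```python
from h import *
d=cap('scene');s=arm.get_state();print(s['ee_pos'],s['grip_width'],s['orientation'].round(3).tolist())
u,v=190,218
cv2.imwrite('pics/b2.png',cv2.resize(d['img'][v-60:v+40,u-50:u+50,::-1],(600,600),interpolation=cv2.INTER_CUBIC))
```

```text
[ 0.62273489 -0.15318251  0.09196436] 0.008892636559363393 [[0.0, 1.0, -0.005], [1.0, -0.0, 0.002], [0.002, -0.005, -1.0]]
```

View pics/b2.png

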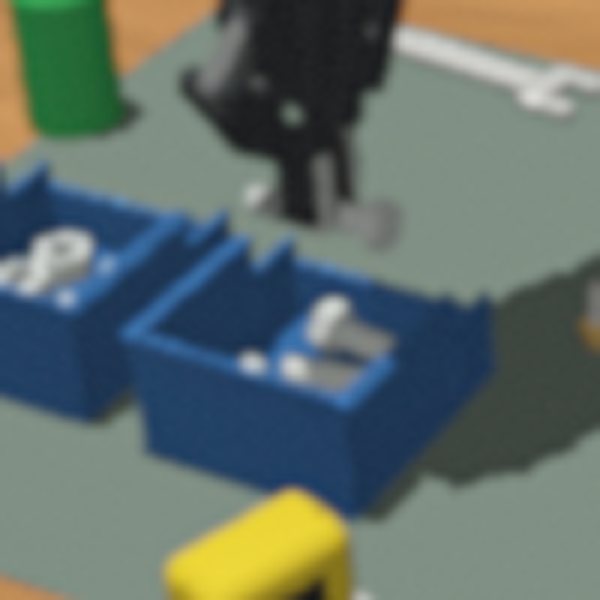

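The bolt is held crosswise (ends (255,195) and (385,225)) above the bolt bin. I'll lower and release.

carry_out(plan="0.015 -0.005 -0.05 0 0 0; 0.015 -0.005 -0.1 0 0 0; 0.015 -0.005 -0.15 0 0 0; 0.015 -0.005 -0.18 0 0 0; 0.015 -0.005 -0.19 0 0 0")

```text
clock: 9.53
ee_pos: [0.6289, -0.1555, 0.0362]
orientation: [[0.0, 1.0, -0.001], [1.0, -0.0, 0.0], [0.0, -0.001, -1.0]]
ft_force: [-1.1, 0.4, -1.0]
grip_width: 0.0094
finger_force: 58.7
```

carry_out(plan="0 0 0 0 0 0; 0 0 0 0 0 0; 0 0 0 0 0 0", grip=0.35)

```text
clock: 9.78
ee_pos: [0.6303, -0.1559, 0.0386]
orientation: [[0.0, 1.0, 0.002], [1.0, -0.0, -0.001], [-0.001, 0.002, -1.0]]
ft_force: [-0.1, 0.4, 0.3]
grip_width: 0.0301
finger_force: 0.0
```

carry_out(plan="0 0 0.04 0 0 0; 0 0 0.14 0 0 0; 0 0 0.26 0 0 0; 0 0 0.38 0 0 0; -0.05 0.05 0.42 0 0 0.05")

```text
clock: 10.2
ee_pos: [0.6197, -0.1439, 0.1712]
orientation: [[-0.078, 0.997, 0.012], [0.997, 0.078, -0.005], [-0.006, 0.012, -1.0]]
ft_force: [1.0, 0.6, 0.8]
grip_width: 0.0296
finger_force: 0.0
```

carry_out(plan="-0.1 0.1 0 0 0 0.07; -0.2 0.2 0 0 0 0.14; -0.29 0.29 0 0 0 0.21; -0.38 0.38 0 0 0 0.28; -0.44 0.44 0 0 0 0.35", grip=1)

```text
clock: 10.62
ee_pos: [0.4797, -0.0065, 0.1648]
orientation: [[-0.593, 0.805, 0.001], [0.805, 0.593, 0.001], [0.0, 0.001, -1.0]]
ft_force: [0.0, 0.2, 0.3]
grip_width: 0.0851
finger_force: 0.0
```

Run:
```python
from h import *
d=cap('scene');s=arm.get_state();print(s['ee_pos'],s['grip_width'],s['orientation'].round(3).tolist())
u,v=190,218
A=cv2.resize(d['img'][v-40:v+40,u-40:u+40,::-1],(400,400),interpolation=cv2.INTER_CUBIC)
u,v=272,200
B=cv2.resize(d['img'][v-40:v+40,u-40:u+40,::-1],(400,400),interpolation=cv2.INTER_CUBIC)
cv2.imwrite('pics/b3.png',np.hstack([A,B]))
```

```text
[ 0.47649565 -0.00401197  0.16450487] 0.08554796741457826 [[-0.598, 0.802, -0.003], [0.802, 0.598, 0.003], [0.004, -0.001, -1.0]]
```

View pics/b3.png

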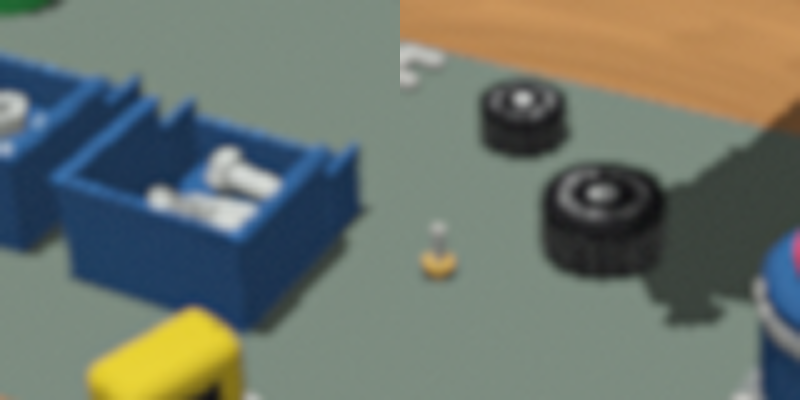

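The loose bolt now lies in the bolt bin (panel ~(240,180)), and the big lid stands free at right-panel (602,192). I'll refine the lid centre numerically.

Run:
```python
from h import *
d=load('scene');Q=cloud(d).reshape(-1,3);Q=Q[np.hypot(Q[:,0]-.477,Q[:,1]+.009)<.05]
A=Q[(Q[:,2]>.028)&(Q[:,2]<.04)];print(len(A),cv2.minEnclosingCircle(A[:,:2].astype(np.float32)),A[:,2].max())
B=Q[(Q[:,2]>.012)&(Q[:,2]<.04)]
from scipy.optimize import least_squares
B=B[(np.hypot(*(B[:,:2]-[.477,-.01]).T)>.029)&(B[:,2]<.028)]
print(len(B),least_squares(lambda p:np.hypot(B[:,0]-p[0],B[:,1]-p[1])-.033,[.477,-.01],loss='soft_l1',f_scale=.002).x)
print(ray(d,272.4,198.4,.033))
# same on drum neck from first scene picture
Q=cloud(d).reshape(-1,3);r=np.hypot(Q[:,0]-.5675,Q[:,1]-.1538)
for lo,hi,R,w in((.02,.08,.046,.01),(.104,.116,.024,.006)):
    B=Q[(Q[:,2]>lo)&(Q[:,2]<hi)&(abs(r-R)<w)]
    print('drum',len(B),least_squares(lambda p:np.hypot(B[:,0]-p[0],B[:,1]-p[1])-R,[.5675,.1538],loss='soft_l1',f_scale=.002).x)
# top view edge circle of neck rim
c=load('top');m=cv2.inRange(cv2.cvtColor(c['img'],cv2.COLOR_RGB2HSV),(0,140,90),(8,255,255))+cv2.inRange(cv2.cvtColor(c['img'],cv2.COLOR_RGB2HSV),(172,140,90),(180,255,255))
m[:150]=0;m[220:]=0;m[:,:170]=0;m[:,230:]=0;v,u=np.nonzero(m);p=np.array([ray(c,a,b,.1)[:2] for a,b in zip(u,v)]);print('seal',len(p),cv2.minEnclosingCircle(p.astype(np.float32)))
```

```text
316 ((0.48041900992393494, -0.011021767742931843), 0.034722018986940384) 0.03743014343686668
130 [ 0.47957592 -0.01181557]
[ 0.4792276  -0.01003355  0.033     ]
drum 922 [0.5671415  0.15275737]
drum 176 [0.56881086 0.15295912]
seal 98 ((0.5665229558944702, 0.15302437543869019), 0.032077305018901825)
```

carry_out(plan="0.007 -0.022 -0.06 0 0 0; 0.007 -0.022 -0.16 0 0 0; 0.007 -0.022 -0.24 0 0 0; 0.007 -0.022 -0.29 0 0 0; 0.007 -0.022 -0.29 0 0 0")

```text
clock: 11.08
ee_pos: [0.483, -0.015, 0.0749]
orientation: [[-0.587, 0.809, -0.003], [0.809, 0.587, 0.0], [0.002, -0.002, -1.0]]
ft_force: [-0.8, 0.0, 0.2]
grip_width: 0.0851
finger_force: 0.0
```

carry_out(plan="0 0 0 0 0 0; 0 0 0 0 0 0; 0 0 0 0 0 0; 0 0 0 0 0 0")

```text
clock: 11.42
ee_pos: [0.4856, -0.0154, 0.0777]
orientation: [[-0.588, 0.809, 0.003], [0.809, 0.588, -0.001], [-0.002, 0.002, -1.0]]
ft_force: [-0.1, -0.6, 0.1]
grip_width: 0.0853
finger_force: 0.0
```

carry_out(plan="-0.024 0.016 -0.03 0 0 0; -0.024 0.016 -0.08 0 0 0; -0.024 0.016 -0.14 0 0 0; -0.024 0.016 -0.2 0 0 0; -0.024 0.016 -0.245 0 0 0")

```text
clock: 11.83
ee_pos: [0.4776, -0.0104, 0.0026]
orientation: [[-0.588, 0.809, 0.001], [0.809, 0.588, -0.0], [-0.001, 0.001, -1.0]]
ft_force: [-0.6, -0.1, -0.2]
grip_width: 0.0856
finger_force: 0.0
```

carry_out(plan="0 0 -0.01 0 0 0; 0 0 -0.01 0 0 0; 0 0 -0.01 0 0 0")

```text
clock: 12.08
ee_pos: [0.4778, -0.0104, 0.0006]
orientation: [[-0.588, 0.809, 0.001], [0.809, 0.588, -0.0], [-0.001, 0.001, -1.0]]
ft_force: [0.1, 0.8, 0.4]
grip_width: 0.0855
finger_force: 0.0
```

carry_out(plan="0 0 0 0 0 0; 0 0 0 0 0 0; 0 0 0 0 0 0; 0 0 0 0 0 0; 0 0 0 0 0 0", grip=0.55)

```text
clock: 12.5
ee_pos: [0.4784, -0.0104, 0.0014]
orientation: [[-0.588, 0.809, 0.003], [0.809, 0.588, -0.0], [-0.002, 0.002, -1.0]]
ft_force: [-0.6, 1.9, 8.5]
grip_width: 0.0644
finger_force: 65.6
```

carry_out(plan="0 0 0.08 0 0 0; 0 0 0.2 0 0 0; 0 0 0.32 0 0 0; 0 0 0.45 0 0 0; 0 0 0.56 0 0 0")

```text
clock: 12.92
ee_pos: [0.4773, -0.0103, 0.1708]
orientation: [[-0.588, 0.809, 0.002], [0.809, 0.588, -0.0], [-0.001, 0.001, -1.0]]
ft_force: [1.6, -0.3, -1.8]
grip_width: 0.0648
finger_force: 68.2
```

carry_out(plan="0.06 0.11 0 0 0 0; 0.12 0.22 0 0 0 0; 0.18 0.33 0 0 0 0; 0.24 0.44 0 0 0 0; 0.295 0.545 0 0 0 0")

```text
clock: 13.33
ee_pos: [0.5664, 0.1549, 0.1686]
orientation: [[-0.588, 0.809, 0.001], [0.809, 0.588, 0.0], [-0.001, 0.001, -1.0]]
ft_force: [0.7, -0.4, -1.9]
grip_width: 0.0648
finger_force: 68.2
```

carry_out(plan="0 0 0 0 0 0; 0 0 0 0 0 0; 0 0 0 0 0 0; 0 0 0 0 0 0")

```text
clock: 13.67
ee_pos: [0.565, 0.1523, 0.1679]
orientation: [[-0.587, 0.81, -0.001], [0.81, 0.587, -0.0], [0.0, -0.001, -1.0]]
ft_force: [-0.3, 1.0, -1.2]
grip_width: 0.0648
finger_force: 68.2
```

Run:
```python
from h import *
from scipy.optimize import least_squares
d=cap('scene');c=cap('top');s=arm.get_state();e=s['ee_pos'];print(e,s['grip_width'],s['ft_force'])
Q=cloud(d).reshape(-1,3);r=np.hypot(Q[:,0]-e[0],Q[:,1]-e[1])
fit=lambda B,R:least_squares(lambda p:np.hypot(B[:,0]-p[0],B[:,1]-p[1])-R,e[:2],loss='soft_l1',f_scale=.002).x
z0=e[2]-.0014
hs=cv2.cvtColor(d['img'],cv2.COLOR_RGB2HSV).reshape(-1,3)
for lo,hi in((.003,.012),(.003,.02),(.01,.03)):
    B=Q[(Q[:,2]>z0+lo)&(Q[:,2]<z0+hi)&(abs(r-.033)<.007)];print('lid',len(B),fit(B,.033))
for lo,hi,R,w in((.02,.08,.046,.01),(.104,.116,.024,.006)):
    B=Q[(Q[:,2]>lo)&(Q[:,2]<hi)&(abs(r-R)<w)];print('drum',len(B),fit(B,R))
dd=Q[(r<.04)&(Q[:,2]>z0-.02)];print(np.histogram(dd[:,2]-z0,bins=12))
```

```text
[0.56525151 0.1520541  0.16803351] 0.06465403159741301 [ 0.0272466  -0.08668686 -1.86809007]
lid 94 [0.56555172 0.15148143]
lid 176 [0.5656803  0.15151378]
lid 205 [0.5656916  0.15128724]
drum 917 [0.56711962 0.15268345]
drum 156 [0.5683139  0.15301332]
(array([304, 343, 161, 268, 437, 668, 555, 691, 540,   0,   0,  64]), array([-0.00125738,  0.02918376,  0.0596249 ,  0.09006604,  0.12050718,
        0.15094832,  0.18138947,  0.21183061,  0.24227175,  0.27271289,
        0.30315403,  0.33359517,  0.36403631]))
```

carry_out(plan="0.007 0.005 -0.04 0 0 0; 0.007 0.005 -0.08 0 0 0; 0.007 0.005 -0.12 0 0 0; 0.007 0.005 -0.14 0 0 0; 0.007 0.005 -0.15 0 0 0")

```text
clock: 14.18
ee_pos: [0.5668, 0.1541, 0.1212]
orientation: [[-0.587, 0.81, -0.002], [0.81, 0.587, -0.0], [0.001, -0.002, -1.0]]
ft_force: [0.3, -0.0, -1.7]
grip_width: 0.0641
finger_force: 68.2
```

carry_out(plan="0 0 -0.007 0 0 0; 0 0 -0.014 0 0 0; 0 0 -0.021 0 0 0; 0 0 -0.028 0 0 0; 0 0 -0.028 0 0 0")

```text
clock: 14.6
ee_pos: [0.5678, 0.1547, 0.1144]
orientation: [[-0.588, 0.809, 0.0], [0.809, 0.588, 0.0], [-0.0, 0.0, -1.0]]
ft_force: [-0.6, -0.3, -2.3]
grip_width: 0.0646
finger_force: 68.2
```

carry_out(plan="0 0 -0.004 0 0 0; 0 0 -0.008 0 0 0; 0 0 -0.012 0 0 0; 0 0 -0.012 0 0 0; 0 0 -0.012 0 0 0")

```text
clock: 15.02
ee_pos: [0.5682, 0.1547, 0.1123]
orientation: [[-0.588, 0.809, 0.001], [0.809, 0.588, 0.0], [-0.001, 0.001, -1.0]]
ft_force: [-2.9, -1.4, 6.4]
grip_width: 0.0647
finger_force: 69.3
```

carry_out(plan="-0.003 -0.002 0 0 0 0.022; -0.003 -0.002 0 0 0 0.044; -0.003 -0.002 0 0 0 0.066; -0.003 -0.002 0 0 0 0.088; -0.003 -0.002 0 0 0 0.11")

```text
clock: 15.43
ee_pos: [0.5679, 0.1546, 0.1122]
orientation: [[-0.719, 0.695, 0.003], [0.695, 0.719, 0.001], [-0.001, 0.003, -1.0]]
ft_force: [-1.3, -0.1, 5.3]
grip_width: 0.0649
finger_force: 68.8
```

carry_out(plan="0 0 0 0 0 0.022; 0 0 0 0 0 0.044; 0 0 0 0 0 0.066; 0 0 0 0 0 0.088; 0 0 0 0 0 0.11")

```text
clock: 15.85
ee_pos: [0.5682, 0.1546, 0.1123]
orientation: [[-0.828, 0.561, 0.003], [0.561, 0.828, 0.001], [-0.002, 0.003, -1.0]]
ft_force: [-0.5, 0.5, 5.6]
grip_width: 0.0646
finger_force: 68.8
```

carry_out(plan="0 0 0 0 0 0.022; 0 0 0 0 0 0.044; 0 0 0 0 0 0.066; 0 0 0 0 0 0.088; 0 0 0 0 0 0.11")

```text
clock: 16.27
ee_pos: [0.5682, 0.1547, 0.1122]
orientation: [[-0.912, 0.41, 0.003], [0.41, 0.912, 0.001], [-0.002, 0.003, -1.0]]
ft_force: [-0.4, 0.4, 1.6]
grip_width: 0.0647
finger_force: 68.7
```

carry_out(plan="0 0 -0.005 0 0 0; 0 0 -0.008 0 0 0; 0 0 -0.008 0 0 0")

```text
clock: 16.52
ee_pos: [0.5684, 0.1546, 0.1116]
orientation: [[-0.912, 0.411, 0.004], [0.411, 0.912, 0.001], [-0.003, 0.003, -1.0]]
ft_force: [-4.6, -0.4, 16.5]
grip_width: 0.0648
finger_force: 70.5
```

carry_out(plan="0 0 0.003 0 0 0.022; 0 0 0.003 0 0 0.044; 0 0 0.003 0 0 0.066; 0 0 0.003 0 0 0.088; 0 0 0.003 0 0 0.11")

```text
clock: 16.93
ee_pos: [0.567, 0.1541, 0.1095]
orientation: [[-0.969, 0.247, 0.0], [0.247, 0.969, -0.0], [-0.0, 0.0, -1.0]]
ft_force: [0.1, 0.0, -1.7]
grip_width: 0.0648
finger_force: 68.2
```

It dropped into the keyways. I'll lower it to the seal.

carry_out(plan="0 0 -0.007 0 0 0; 0 0 -0.014 0 0 0; 0 0 -0.02 0 0 0; 0 0 -0.025 0 0 0; 0 0 -0.025 0 0 0")

```text
clock: 17.35
ee_pos: [0.5668, 0.154, 0.1016]
orientation: [[-0.968, 0.249, -0.0], [0.249, 0.968, -0.0], [0.0, -0.0, -1.0]]
ft_force: [0.1, -0.5, -0.9]
grip_width: 0.0646
finger_force: 68.3
```

```bash
python3 -c "
from h import *
s=arm.get_state();print(s['ee_pos'],s['ft_force'],s['moment'],s['joints'])"
```

```text
[0.56675905 0.15404024 0.10160458] [ 0.05722508 -0.52291242 -0.90656615] [-0.028116    0.01385112  0.02846458] [ 1.39737981e-01  5.07297388e-01 -2.68095318e-01  7.95836742e-01
 -5.04983724e-06  3.91640728e-01]
```

carry_out(plan="0 0 -0.004 0 0 0; 0 0 -0.008 0 0 0; 0 0 -0.012 0 0 0; 0 0 -0.016 0 0 0; 0 0 -0.016 0 0 0")

```text
clock: 17.77
ee_pos: [0.5669, 0.1541, 0.0974]
orientation: [[-0.969, 0.249, 0.0], [0.249, 0.969, 0.0], [-0.0, 0.0, -1.0]]
ft_force: [-3.3, -1.2, 6.3]
grip_width: 0.0646
finger_force: 68.9
```

carry_out(plan="0 0 -0.002 0 0 0; 0 0 -0.004 0 0 0; 0 0 -0.004 0 0 0")

```text
clock: 18.02
ee_pos: [0.5669, 0.1541, 0.0967]
orientation: [[-0.969, 0.249, 0.0], [0.249, 0.969, -0.0], [-0.0, 0.0, -1.0]]
ft_force: [-4.3, -0.1, 7.4]
grip_width: 0.065
finger_force: 69.5
```

carry_out(plan="0 0 -0.002 0 0 0; 0 0 -0.004 0 0 0; 0 0 -0.004 0 0 0; 0 0 -0.004 0 0 0")

```text
clock: 18.35
ee_pos: [0.567, 0.1541, 0.0966]
orientation: [[-0.969, 0.249, 0.001], [0.249, 0.969, -0.0], [-0.001, 0.0, -1.0]]
ft_force: [-7.3, -1.0, 16.4]
grip_width: 0.0644
finger_force: 70.3
```

carry_out(plan="0 0 -0.002 0 0 0; 0 0 -0.004 0 0 0; 0 0 -0.004 0 0 0; 0 0 -0.004 0 0 0")

```text
clock: 18.68
ee_pos: [0.5671, 0.1541, 0.0965]
orientation: [[-0.969, 0.249, 0.002], [0.249, 0.969, -0.0], [-0.002, 0.0, -1.0]]
ft_force: [-10.0, -2.6, 23.3]
grip_width: 0.0647
finger_force: 71.1
```

carry_out(plan="0 0 0 0 0 0; 0 0 0 0 0 0; 0 0 0 0 0 0; 0 0 0 0 0 0; 0 0 0 0 0 0")

```text
clock: 19.1
ee_pos: [0.567, 0.1541, 0.0965]
orientation: [[-0.969, 0.249, 0.002], [0.249, 0.969, -0.0], [-0.002, 0.0, -1.0]]
ft_force: [-9.3, -3.2, 24.3]
grip_width: 0.0646
finger_force: 71.1
```

Run:
```python
from h import *
d=cap('scene');s=arm.get_state();e=s['ee_pos'];print(e,s['ft_force'],s['moment'])
Q=cloud(d);hs=cv2.cvtColor(d['img'],cv2.COLOR_RGB2HSV)
r=np.hypot(Q[...,0]-.5677,Q[...,1]-.1528)
m=((hs[...,0]<8)|(hs[...,0]>172))&(hs[...,1]>140)&(r<.05)&(Q[...,2]>.08)
print('red px left',m.sum())
# change check of bystanders: brass in scene = lock screw
b=(hs[...,1]>110)&(hs[...,0]>15)&(hs[...,0]<28);n,l,st,ce=cv2.connectedComponentsWithStats(b[150:230,200:300].astype(np.uint8));print(st[1:,4],ce[1:]+[200,150])
```

```text
[0.56703336 0.15407941 0.09654553] [-8.95398175 -1.87478486 23.32066104] [-0.31883538  1.90706305  0.01043239]
red px left 40
[  1 214   1   1   1 350   4   1   1  11   4  14   6  12   1   1   2  19
   2   1   5   3   1   2   1   1   1   6   6   1   1   1   3  10   5  17
   1   3   2   3   1   9  12   1   2   1   3   1   2   1   2   1  13] [[200.         151.        ]
 [224.72429907 155.65420561]
 [204.         150.        ]
 [237.         150.        ]
 [242.         150.        ]
 [269.64571429 161.25142857]
 [253.5        150.75      ]
 [260.         150.        ]
 [271.         150.        ]
 [275.         151.18181818]
 [279.5        151.25      ]
 [286.71428571 151.21428571]
 [291.5        151.33333333]
 [296.58333333 152.41666667]
 [200.         153.        ]
 [271.         152.        ]
 [273.         153.5       ]
 [279.78947368 155.36842105]
 [238.5        155.5       ]
 [258.         154.        ]
 [287.8        155.2       ]
 [291.33333333 156.        ]
 [245.         157.        ]
 [263.5        156.5       ]
 [263.         159.        ]
 [297.         158.        ]
 [214.         161.        ]
 [216.66666667 161.        ]
 [221.33333333 162.16666667]
 [264.         161.        ]
 [277.         160.        ]
 [279.         160.        ]
 [281.66666667 161.        ]
 [231.8        163.4       ]
 [235.8        165.4       ]
 [295.58823529 168.70588235]
 [257.         166.        ]
 [262.         167.66666667]
 [268.5        167.5       ]
 [291.66666667 166.66666667]
 [255.         168.        ]
 [258.55555556 169.77777778]
 [265.         171.        ]
 [271.         173.        ]
 [277.         173.5       ]
 [288.         174.        ]
 [294.         174.33333333]
 [274.         176.        ]
 [283.         176.5       ]
 [287.         176.        ]
 [291.5        176.        ]
 [296.         178.        ]
 [239.15384615 213.        ]]
```

```bash
python3 -c "
from h import *
print(ticket.sign_off())"
```

```text
the job is handed in; nothing more can be done
None
```

The brass nut is in the drum, the steel bolt is back in the bolt bin, and the lid is keyed over the pins and pressed home, with the gripper still holding it at about 25 N; job handed in at about 19 s of the 72 s allowed, result not yet known.

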